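Latch the sample chamber shut

TASK

Close the draw latch on top of the small metal sample chamber: hook the wire bail over the keeper so that its crossbar sits behind the hook and under its lip, then push the lever down past centre to its stop so that it stays down by itself and holds the sprung cover drawn in. Feel your way and be gentle: do not force the bail against the keeper or ram the lever, and leave the things lying round about where they are.

Things in the scene. Friction and masses are not known exactly. Their poses are not given: they have to be found in the camera images.
- chamber: Fixed half of the sample chamber: aluminium box with a round sight glass on a dark base plate 110 x 216 x 8 mm, bolted down. Origin: centre of the plate's underside, on the worktop; z up; y is the latch line, from the lever's side to the cover's side; x across. Box top 70 mm high, y -96 to +32; cover top 60 mm high, beyond it. Lever, bail and keeper are centred on x = 0 and move in the y-z plane.
- pivot (a point): The lever's pivot pin, in a bracket on the box: chamber frame (0, -10, 95) mm, fixed there.
- lever (a joint): Lever angle about the pivot pin, rad. 0: level, pointing to -y, which is the toggle's dead centre (within 0.06); grows as its end swings up, pi/2 upright, limit 1.9; firm stop at -0.20, past centre, where a loaded latch keeps itself. Friction (0.5 N at the end, 2 N felt at the crossbar) holds it where left. With the bail hooked, pressing it down takes 2 to 6 N at the paddle before centre.
- paddle: The lever's steel plate, 5 mm thick, 20 mm wide, ending in a paddle 34 x 30 mm with a thin rubber pad. Origin: middle of the paddle's upper face, 75 mm from the lever's pivot and 4 mm above its centre line (lever level); y points along the lever to the pivot, z out of the upper face. Press here; more than 20 N is ramming.
- bail_bar (a point): Middle of the bail's crossbar: round bar 8 mm thick along x with a 12 mm ball at each end, 58 mm over the balls. Pinch it over the balls, fingers closing along x, so that it turns between the pads; it stands 98 mm from the bail's own pivot, which is on the lever 20 mm from the lever's pivot (on the paddle's side). Moving the crossbar makes the lever follow.
- bail: The bail, a rigid wire loop: side rods at x = +-20 mm, crossbar at y = 98 mm. Origin on its pivot in the lever; y runs to the crossbar. Friction holds it at the angle where it is left.
- keeper_foot: Plate on the cover, under the keeper; origin: centre of its underside, axes as chamber's. Keeper: steel hook 24 mm wide, a C open to +y. Nominal mm in this frame: post face y 3; ledge top z 31, to y 26; lip z 40.5 to 45.5, to y 11; seated bar centre y 7, z 35. The hook is adjustable, set off by up to 1.5 in y and 5 in z, unmeasured: feel for ledge and post; over 15 N with bail held is forcing.
- cover (a joint): How far the cover stands out along +y, m: 0 is metal to metal, 0.008 is free (springs at 8 N per mm push it out) and the clamped bar and post give way to each other by up to 3.5 mm; the closed latch holds it at 0.0025 to 0.005.
- gear_print: Printed gear 34 mm across, 10 mm high, bystander lying near the chamber; origin at the centre of its underside.
- usb_stick: USB stick 18 x 51 x 8 mm, bystander; origin at the centre of its underside.
- thumb_screw: Metal thumb screw 17 mm across, 26 mm high, bystander; origin at the centre of its underside.
- torch: Black pocket torch 30 x 126 x 26 mm, bystander; origin at the centre of its underside.
- marker: Marker pen 16 x 130 x 14 mm, bystander; origin at the centre of its underside.

How it is judged (in metres and radians):
On the way, in this order (a step that is already met when the one before it is completed fails the run):
1. the bail's crossbar is behind the keeper's hook and under its lip, let go of, with the lever still up (y of bail_bar in the frame of keeper_foot between 0.002 and 0.0095 m and z of bail_bar in the frame of keeper_foot between 0.028 and 0.0435 m and contact force between the fingers and bail below 0.5 N and value of joint lever above 0.3 rad), for 0.2 s.
2. the lever is pushed past centre to its stop and the cover is drawn in (y of bail_bar in the frame of keeper_foot between 0.002 and 0.0075 m and z of bail_bar in the frame of keeper_foot between 0.028 and 0.0435 m and value of joint lever below -0.15 rad and value of joint cover below 0.0056 m), for 0.2 s.
At the end, for the whole second after the job is handed in: The crossbar sits in the keeper (keeper_foot frame: y 2 to 7.5 mm, drawn to the post; z 28 to 43.5 mm, between ledge and lip), the lever is below -0.15 rad (stop at -0.20) and stays there by itself, the cover stands out less than 5.6 mm; all at rest (all of step 2 and velocity of joint lever below 0.05 rad/s and linear speed of bail below 0.01 m/s); the robot touches nothing.
It fails at once if the held bail is forced against the keeper with more than 15 N (contact force between the fingers and bail above 1 N and contact force between bail and keeper_foot above 15 N).
It fails at once if the lever is pressed with more than 20 N (contact force between the fingers and paddle above 20 N).
It fails at once if a bystander is shifted by more than 20 mm (distance of any of gear_print, usb_stick, thumb_screw, torch, marker from where it was at the start of the episode above 0.02 m).
It also fails if it takes over 61 s, if anything falls off the work surface, if the arm or the gripper's body presses on something with over 40 N, if the wrist force passes 120 N, or if a joint passes its speed limit or range.

ROBOT

A 6-joint arm with a two-finger parallel gripper is mounted at the origin on a cart in front of the work surface, level with it; the furniture and walls round the work are solid. World frame = base frame: x ahead of the robot, y to its left, z up, the work surface at z = 0. Lengths are in mm, angles in rad, forces in N, time in s.
With the tool pointing down it reaches from about 375 to 900 mm from the base axis. Payload 3.1 kg.
Tool frame: the origin (TCP) lies at the very end of the fingers, on their centre line; the grasp point (between the pads) lies 19 mm behind it; z points along the fingers, y is the direction in which the jaws open and shut (so a half turn about z gives the same grasp; the last joint's range is limited). The gripper opens to 87 mm and grips with 3 to 60 N. Pads are 19 mm wide; open, the fingers measure 117 mm over their backs; the gripper's body (75 mm by 190 mm) begins 51 mm behind the grasp point.
Start: joints at [1.034, 0.527, 1.433, -0, 1.181, -0.178], TCP at [218.842, 585.41, 222.548] pointing down, gripper open.
Joint ranges: [-3.08, 3.08], [-0.75, 2.2], [0.22, 2.44], [-1.43, 4.57], [0, 2.65], [-2.85, 2.85]. Speed limits (rad/s): [2.79, 2.79, 3.14, 3.14, 3.14, 3.14].

INTERFACE

Orientations are given as a unit quaternion [x, y, z, w].
In Python, from cell import ctrl gives the robot as it stands.
- The arm moves only by the shell command python3 -m inch 'ROWS'. ROWS is a JSON object of lists of equal length, an entry for each row: "xyz": the shift along the tool's x, y, z in m, a list of three; "yaw": the turn about the tool's z in rad; "claw": the opening in per cent of the stroke, from 0 (shut) to 100 (fully open). In form: {"xyz": [[tx, ty, tz], ...], "yaw": [yaw, ...], "claw": [claw, ...]}. A call has 1 to 20 rows; each row shifts and turns the pose as measured when the row begins, along the tool's axes as they then stand; what a row does not reach is not made up. A row lasts 1/10 s, in which the tool goes at most 50 mm and 8.59 degrees, less where a joint would pass 70% of its speed; a pose out of reach is approached as far as the arm can. A call is refused whole if a number of a shift passes 0.05 or a number of a turn 0.15, either way. A call with a gripper value outside its range is refused whole. The fingers move at their own pace and stop on an object; the grip force is fixed at half the most. Time passes only in rows, so rows that do not move let the fingers close. It gives the time, the measured TCP pose, the force and the opening at its end, in the units of the state.
- ctrl.read_state(): the state, without advancing time (a new reading comes with each control period).
- ctrl.capture(name): name is "scene" or "side" or "wrist"; returns the picture (420x560x3 uint8, red, green, blue); there is no depth.
- ctrl.camera_info(name): a dict with "fov_y" (degrees; the focal length in pixels is half the picture's height over the tangent of half this angle, whatever the lens; pixels are square), "cx", "cy" (the principal point, pixels), "R" (3x3) and "t" (3): a world point X has camera coordinates R X + t. Camera axes: x right, y down, z forward; pixel columns grow to the right and rows downward; lengths in mm; the calibration is good to about 2 mm. The wrist camera is an equidistant fisheye: a pixel r from the principal point sees the ray r / f radians off the axis. A picture is of the moment at which its call begins: read the wrist's pose just before it. camera_info takes no time and is no camera call; for the wrist camera it gives the pose at the moment of the call.
- ctrl.close_job(): hands the job in, once; it reports no verdict.
The state is a dict: "time_s": time; "q": joint angles; "qd": joint speeds; "tau": joint torques, N m; "position": TCP position; "ee_rot": TCP orientation; "force": force on the tool from outside, world axes, zero at the start; "moment": the same for the moment, N m; "width": opening from 0.0 (shut) to 1.0 (fully open).
Only numpy, scipy, OpenCV 4.12 (cv2) and the standard library are available. Lean on these libraries where they do the work, as an engineer would, in place of code of your own. Each camera call takes 0.05 s, during which the arm holds its last target. There are 200 camera calls.

## Working session

There is one attempt and no reset: what is moved stays moved. The work goes in short steps, Python scripts to look and compute and a shell command to move; the robot and the scene stay as the last step left them, time stands still between calls to the robot, and variables do not carry over. Pictures are saved under pics/ and viewed, about 8 in all and at most 12, crops included, and the job is handed in when it is done.

```bash
ls; mkdir -p pics
python3 - <<'E'
from cell import ctrl
import cv2,numpy as np
s=ctrl.read_state(); print(s)
for n in ["scene","side"]:
    print(n,ctrl.camera_info(n)); cv2.imwrite(f"pics/{n}0.png",ctrl.capture(n)[:,:,::-1])
E
```

```text
pics
{'time_s': 0.0, 'q': array([ 1.03448896e+00,  5.28463531e-01,  1.43390962e+00, -2.68659578e-05,
        1.18137672e+00, -1.78473869e-01]), 'qd': array([ 0.00023426, -0.00026617,  0.00115082,  0.00021553,  0.00032752,
        0.00032487]), 'tau': array([ 1.30752604e-03, -4.40028727e+01, -1.76593101e+01,  6.33817725e-02,
        5.79895510e-02, -1.52559260e-04]), 'position': array([218.48726375, 584.7840553 , 221.57092177]), 'ee_rot': array([ 1.77958583e-01,  9.84037387e-01, -1.01479935e-03, -3.65693589e-04]), 'force': array([0.19834934, 0.35584088, 0.21296582]), 'moment': array([-0.01474114, -0.00599324, -0.01014333]), 'width': 1.0013900382317964}
scene {'fov_y': 48.049357093866924, 'cx': 271.83426532018393, 'cy': 206.7519681794702, 'R': array([[ 0.5792076 , -0.81509725, -0.01162028],
       [-0.40156555, -0.27288895, -0.87422922],
       [ 0.70941078,  0.51102652, -0.48537433]]), 't': array([-362.52516076,  334.71667444, 1054.27223756])}
side {'fov_y': 51.91340602424537, 'cx': 274.2104838520972, 'cy': 210.62565197419903, 'R': array([[ 0.84687827, -0.5311019 , -0.02698106],
       [-0.2437476 , -0.34257858, -0.90731859],
       [ 0.47263549,  0.77496496, -0.41957717]]), 't': array([-526.42509707,  223.20381556,  865.30445778])}
```

View pics/scene0.png

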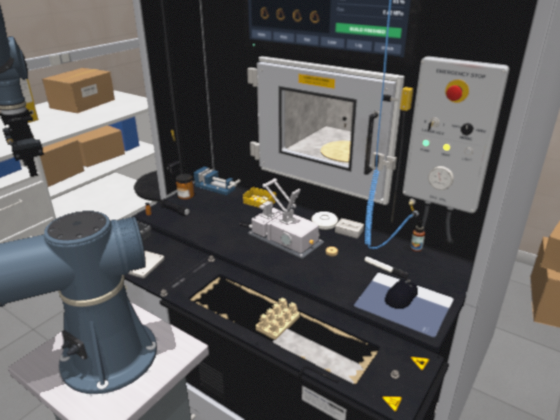

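View pics/side0.png

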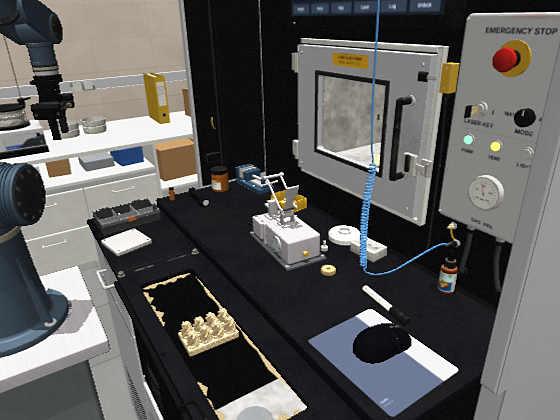

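The chamber shows at about (287,235) in scene and (287,238) in side, with the lever up and the bail raised. I'll take enlarged crops of both next.

Run:
```python
import cv2,numpy as np
a=cv2.imread("pics/scene0.png")[170:270,235:345]; b=cv2.imread("pics/side0.png")[165:285,235:345]
a=cv2.resize(a,None,fx=3.6,fy=3.6,interpolation=cv2.INTER_CUBIC); b=cv2.resize(b,None,fx=3.6,fy=3.6,interpolation=cv2.INTER_CUBIC)
c=np.zeros((max(a.shape[0],b.shape[0]),a.shape[1]+b.shape[1],3),np.uint8); c[:a.shape[0],:a.shape[1]]=a;c[:b.shape[0],a.shape[1]:]=b
cv2.imwrite("pics/crop0.png",c); print(c.shape)
```

```text
(432, 792, 3)
```

View pics/crop0.png

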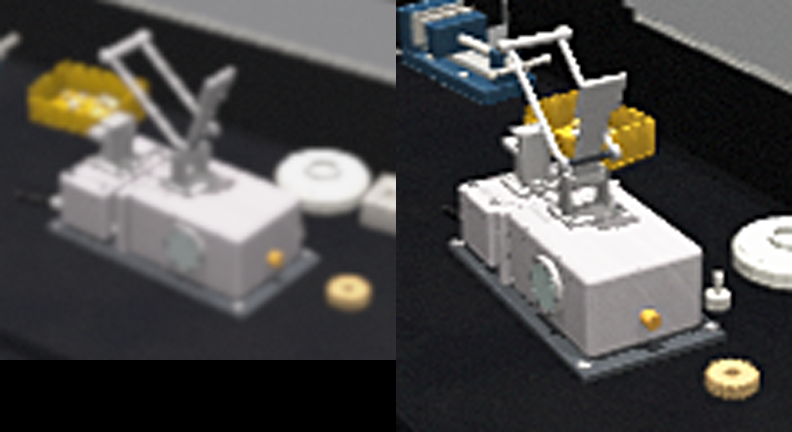

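Both crops show the latch line running image-left (+y), with the lever up and the crossbar balls visible: scene (264.4,185.3) and (275,180.3), side (265,176.7) and (281.7,174.2). Next I'll triangulate these.

```bash
cat > h.py <<'E'
from cell import ctrl
import numpy as np
from scipy.spatial.transform import Rotation as Ro
def ray(n,px,info=None):
    c=info or ctrl.camera_info(n); R=np.array(c["R"]);t=np.array(c["t"])
    f=210/np.tan(np.radians(c["fov_y"]/2)); u=np.array([px[0]-c["cx"],px[1]-c["cy"]])/f
    if n=="wrist":
        r=np.hypot(*u); d=np.r_[u/max(r,1e-9)*np.sin(r),np.cos(r)]
    else: d=np.r_[u,1]
    d=R.T@d; return -R.T@t,d/np.linalg.norm(d)
def plane(n,px,z,info=None):
    o,d=ray(n,px,info); return o+d*(z-o[2])/d[2]
def tri(rays):
    A=sum(np.eye(3)-np.outer(d,d) for o,d in rays); b=sum((np.eye(3)-np.outer(d,d))@o for o,d in rays)
    p=np.linalg.solve(A,b); return p,[np.linalg.norm(np.cross(p-o,d)) for o,d in rays]
def proj(n,X,info=None):
    c=info or ctrl.camera_info(n); f=210/np.tan(np.radians(c["fov_y"]/2)); p=np.array(c["R"])@X+np.array(c["t"])
    if n=="wrist":
        r=np.hypot(p[0],p[1]); k=f*np.arctan2(r,p[2])/max(r,1e-9)
    else: k=f/p[2]
    return np.array([c["cx"]+k*p[0],c["cy"]+k*p[1]])
E
python3 - <<'E'
from h import *
np.set_printoptions(precision=1,suppress=True)
S=dict(near=(301.7,257),right=(323.3,242.8),left=(249.4,234.4),bA=(264.4,185.3),bB=(275,180.3),padL=(235+213/3.6,170+79/3.6),padR=(235+235/3.6,170+68/3.6))
D=dict(near=(288.3,268.3),right=(325.6,256.7),left=(250.6,232.5),bA=(265,176.7),bB=(281.7,174.2),padL=(235+186/3.6,165+82/3.6),padR=(235+230/3.6,165+74/3.6))
P={}
for k in S: P[k],e=tri([ray("scene",S[k]),ray("side",D[k])]); print(k,P[k],e)
Q={}
for k in("near","right","left"):
    print(k,plane("scene",S[k],6),plane("side",D[k],6)); Q[k]=(plane("scene",S[k],6)+plane("side",D[k],6))/2
x=Q["right"]-Q["near"]; y=Q["left"]-Q["near"]; print(np.linalg.norm(x),np.linalg.norm(y),np.degrees(np.arctan2(x[1],x[0])),np.degrees(np.arctan2(y[1],y[0])))
c=(Q["right"]+Q["left"])/2; print(c)
E
```

```text
near [ 567.6 -148.8   -0.1] [np.float64(0.20833732923817241), np.float64(0.20833732923803158)]
right [ 665.5 -165.     4.3] [np.float64(1.4707146568125793), np.float64(1.4707146568125868)]
left [578.1  52.8   2.9] [np.float64(1.8523591029250697), np.float64(1.8523591029250712)]
bA [607.   11.4 173.4] [np.float64(0.3678953922641484), np.float64(0.36789539226428253)]
bB [653.6   5.6 172.2] [np.float64(0.893206903232637), np.float64(0.8932069032325499)]
padL [601.1 -97.7 182.5] [np.float64(2.7048710538478287), np.float64(2.704871053847879)]
padR [636.1 -96.4 178.3] [np.float64(1.6371616441545354), np.float64(1.637161644154579)]
near [ 560.5 -153.2    6. ] [ 562.1 -157.1    6. ]
right [ 660.9 -167.5    6. ] [ 665.8 -165.2    6. ]
left [571.5  47.8   6. ] [577.7  50.7   6. ]
102.68062334942803 204.8394064404976 -6.26414154697121 86.27741807625858
[619.  -58.5   6. ]
```

```bash
python3 -m inch '{"xyz":[[0,0,-0.004],[0,0,-0.004],[0,0,-0.004],[0,0,-0.004],[0,0,-0.004],[0,0,-0.004],[0,0,-0.004],[0,0,-0.004],[0,0,-0.004],[0,0,-0.004],[0,0,0]],"yaw":[0.13,0.13,0.13,0.13,0.13,0.13,0.13,0.13,0.13,0.13,0],"claw":[100,100,100,100,100,100,100,100,100,100,100]}'
cat > st.py <<'E'
from h import *
np.set_printoptions(precision=2,suppress=True)
import sys
s=ctrl.read_state(); R=Ro.from_quat(s["ee_rot"]).as_matrix()
print("t",round(s["time_s"],2),"pos",s["position"],"F",s["force"],"w",round(s["width"],3),"ydir",np.degrees(np.arctan2(R[1,1],R[0,1])),"tilt",R[:,2],"q6",s["q"][5])
if len(sys.argv)>3:
    print("tool shift mm",R.T@(np.array(list(map(float,sys.argv[1:4])))-s["position"]))
E
python3 st.py 630 8.5 260
```

```text
time_s: 1.2
position: [216.1, 580.7, 256.0]
ee_rot: [0.755, 0.656, -0.009, 0.003]
force: [0.4, 0.0, 0.2]
width: 1.002
t 1.2 pos [216.07 580.75 256.01] F [0.43 0.   0.18] w 1.002 ydir -8.04220532311787 tilt [-0.01 -0.02 -1.  ] q6 1.1748498059035997
tool shift mm [-508.76  489.88    1.09]
```

```bash
python3 -m inch '{"xyz":[[-0.017,0.017,0],[-0.034,0.033,0],[-0.034,0.033,0],[-0.034,0.033,0],[-0.034,0.033,0],[-0.034,0.033,0],[-0.034,0.033,0],[-0.034,0.033,0],[-0.034,0.033,0],[-0.034,0.033,0],[-0.034,0.033,0],[-0.034,0.033,0],[-0.034,0.033,0],[-0.034,0.033,0],[-0.034,0.033,0],[-0.017,0.017,0],[0,0,0]],"yaw":[0,0,-0.01,-0.01,-0.01,-0.01,0,0,0,0,0,0,0,0,0,0,0],"claw":[100,100,100,100,100,100,100,100,100,100,100,100,100,100,100,100,100]}'; python3 st.py 630 8.5 260
python3 - <<'E'
from h import *
import cv2
i=ctrl.camera_info("wrist"); im=ctrl.capture("wrist")[:,:,::-1]; cv2.imwrite("pics/w1.png",im)
print(i, proj("wrist",np.array([630,8.5,173.]),i))
E
```

```text
time_s: 2.9
position: [681.5, 8.9, 249.0]
ee_rot: [0.721, 0.693, -0.012, -0.0]
force: [-1.5, 0.1, -0.4]
width: 1.0
t 2.9 pos [681.51   8.93 249.02] F [-1.52  0.11 -0.38] w 1.0 ydir -2.235549527013655 tilt [-0.02 -0.02 -1.  ] q6 -0.09806615066149944
tool shift mm [ -2.62 -51.63 -10.02]
{'fov_y': 65.70646984690485, 'cx': 274.6484663498906, 'cy': 207.2159268754537, 'R': array([[ 0.99911402, -0.03833768, -0.01736101],
       [-0.03260299, -0.96592887,  0.25674591],
       [-0.02661255, -0.25595242, -0.966323  ]]), 't': array([-675.76314086,   -8.05517082,  434.65225384])} [210.54771088 217.04276462]
```

View pics/w1.png

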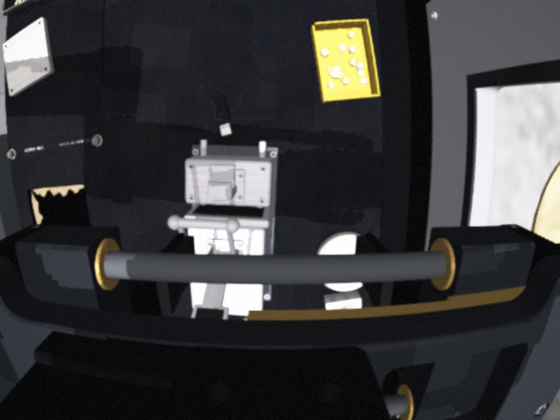

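The wrist view shows the bail balls at (174,223) and (232,226), the keeper at (220,185) on the cover, cover top corners at (186,160) and (272,162), and the USB stick near (225,120).

Run:
```python
from h import *
import cv2
np.set_printoptions(precision=1,suppress=True)
i=ctrl.camera_info("wrist")
S=dict(A=(264.4,185.3),B=(275,180.3));D=dict(A=(265,176.7),B=(281.7,174.2));W=dict(A=(174,223),B=(232,226))
for k in S:
    print(k,plane("wrist",W[k],173,i),tri([ray("scene",S[k]),ray("side",D[k]),ray("wrist",W[k],i)]))
im=cv2.imread("pics/w1.png"); c=im[135:320,150:300]
cv2.imwrite("pics/w1c.png",cv2.resize(c,None,fx=3.2,fy=3.2,interpolation=cv2.INTER_CUBIC))
for p in [(277,153),(270,297)]: print("plate",plane("wrist",p,8,i))
for p in [(186,160),(272,162),(272,207),(184,206)]: print("cover",plane("wrist",p,60,i))
```

```text
A [597.9   5.7 173. ] (array([601.1,   6.2, 176.8]), [np.float64(0.9008427439544875), np.float64(2.5397998012398557), np.float64(1.9359038569992844)])
B [644.9   2.2 173. ] (array([647.7,   1.4, 175.1]), [np.float64(1.421003449629067), np.float64(2.7597265897637446), np.float64(2.8266225202738773)])
plate [679.2  41.7   8. ]
plate [ 662.  -159.1    8. ]
cover [578.6  43.8  60. ]
cover [674.2  36.9  60. ]
cover [672.2 -13.4  60. ]
cover [571.   -8.9  60. ]
```

View pics/w1c.png

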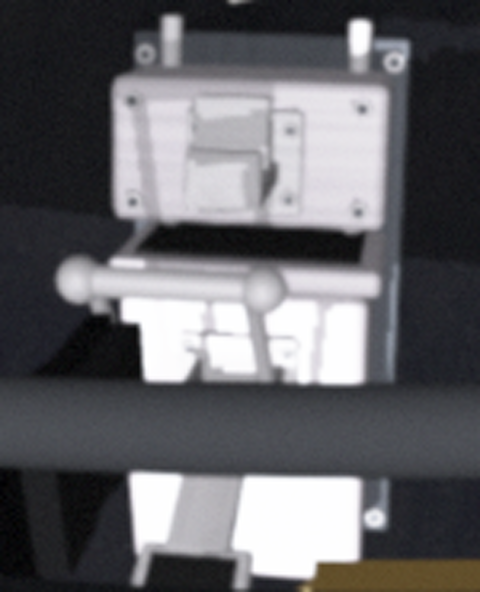

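```bash
python3 -m inch '{"xyz":[[-0.003,-0.018,0],[-0.003,-0.019,0],[-0.003,-0.019,0],[0,0,0]],"yaw":[0.03,0.03,0,0],"claw":[100,100,100,100]}'; python3 st.py 624 4 160
python3 - <<'E'
from h import *
import cv2
np.set_printoptions(precision=1,suppress=True)
i=ctrl.camera_info("wrist"); im=ctrl.capture("wrist")[:,:,::-1]; cv2.imwrite("pics/w2.png",im)
print(proj("wrist",np.array([624,4,175.]),i))
cv2.imwrite("pics/w2c.png",cv2.resize(im[120:330,180:360],None,fx=2.8,fy=2.8,interpolation=cv2.INTER_CUBIC))
E
```

```text
time_s: 3.35
position: [616.8, 10.2, 247.4]
ee_rot: [0.738, 0.674, -0.015, -0.005]
force: [0.8, -0.4, -0.1]
width: 0.999
t 3.35 pos [616.81  10.21 247.42] F [ 0.8  -0.37 -0.12] w 0.999 ydir -5.173554089872523 tilt [-0.03 -0.01 -1.  ] q6 -0.06031815197989693
tool shift mm [-4.24 10.1  87.25]
[288.1 223.1]
```

View pics/w2c.png

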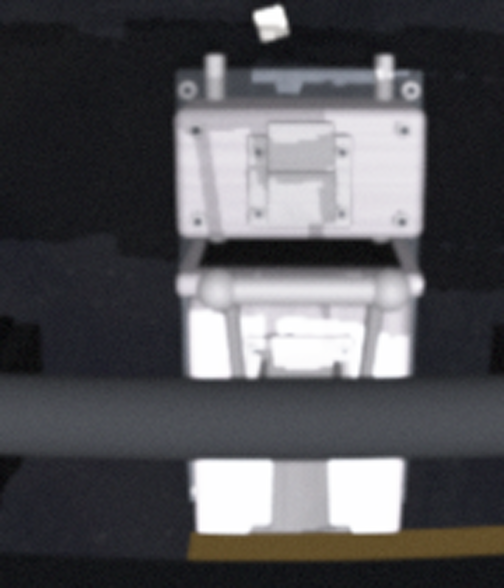

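Both balls lie level in the wrist view at (257.5,223.6) and (318.9,223.6). Their midpoint matches the predicted (288,223), so the bar is at (624, 4, 175). The lip's front edge is at about (287,181.4).

```bash
python3 - <<'E'
from h import *
np.set_printoptions(precision=1,suppress=True)
i=ctrl.camera_info("wrist"); R=Ro.from_quat(ctrl.read_state()["ee_rot"]).as_matrix()
a=-0.09;xa=np.array([np.cos(a),np.sin(a),0]);ya=np.array([-np.sin(a),np.cos(a),0])
f=lambda p:(xa@p,ya@p)
print("bar",f(np.array([624,4,175])), "lip front",f(plane("wrist",(287,181.4),105,i)),"ledge end",f(plane("wrist",(287,163.8),91,i)))
for n,p in dict(sl=(188,90),sr=(411,90)).items(): print(n,f(plane("wrist",(180+p[0]/2.8,120+p[1]/2.8),8,i)))
for n,p in dict(fl=(250,135),fr=(352,135),fb=(350,225)).items(): print(n,f(plane("wrist",(180+p[0]/2.8,120+p[1]/2.8),63,i)))
E
python3 -m inch '{"xyz":[[-0.002,0.005,0.01],[-0.002,0.005,0.02],[0,0,0.025],[0,0,0.015],[0,0,0]],"yaw":[0,0,0,0,0],"claw":[100,100,100,100,100]}'; python3 st.py 624 4 160
```

```text
bar (np.float64(621.1149912026924), np.float64(60.06802563160687)) lip front (np.float64(622.6429346183733), np.float64(79.49926916867587)) ledge end (np.float64(622.7076871813641), np.float64(94.60391887211824))
sl (np.float64(574.4369565253329), np.float64(98.86868090163588))
sr (np.float64(673.0765575503242), np.float64(99.5329298755124))
fl (np.float64(604.1186632411521), np.float64(86.26977041272957))
fr (np.float64(643.2120569727424), np.float64(86.5383193488926))
fb (np.float64(643.1429030236702), np.float64(51.04406035217807))
time_s: 3.9
position: [631.7, 7.0, 174.1]
ee_rot: [0.736, 0.677, -0.011, -0.002]
force: [-0.3, -0.2, 0.0]
width: 0.997
t 3.9 pos [631.7    7.   174.08] F [-0.26 -0.22  0.01] w 0.997 ydir -4.7691361404327886 tilt [-0.02 -0.01 -1.  ] q6 -0.06718330446498762
tool shift mm [-3.43 -7.17 14.26]
```

```bash
python3 -m inch '{"xyz":[[-0.003,-0.006,0],[0,0,0.006],[0,0,0.006],[0,0,0],[0,0,0]],"yaw":[0,0,0,0,0],"claw":[100,100,100,100,100]}'; python3 st.py 624 4 160
```

```text
time_s: 4.4
position: [627.3, 4.3, 162.4]
ee_rot: [0.735, 0.678, -0.01, -0.0]
force: [-0.1, 0.2, -0.1]
width: 1.0
t 4.4 pos [627.32   4.34 162.44] F [-0.11  0.25 -0.11] w 1.0 ydir -4.68601214032694 tilt [-0.01 -0.01 -1.  ] q6 -0.07340502134243741
tool shift mm [-0.58 -3.25  2.5 ]
```

```bash
python3 -m inch '{"xyz":[[0,-0.0025,0.002],[0,0,0],[0,0,0],[0,0,0],[0,0,0],[0,0,0]],"yaw":[0.01,0,0,0,0,0],"claw":[72,72,70,70,68,68]}'; python3 st.py 624 4 160
python3 - <<'E'
from h import *
import cv2
i=ctrl.camera_info("wrist"); im=ctrl.capture("wrist")[:,:,::-1]; cv2.imwrite("pics/w3.png",im)
E
```

```text
time_s: 5.0
position: [625.4, 4.5, 161.8]
ee_rot: [0.739, 0.674, -0.009, 0.001]
force: [-1.3, -0.4, 0.1]
width: 0.69
t 5.0 pos [625.36   4.49 161.78] F [-1.29 -0.41  0.11] w 0.69 ydir -5.301975870184444 tilt [-0.01 -0.01 -1.  ] q6 -0.06280075435551892
tool shift mm [-0.58 -1.29  1.8 ]
```

View pics/w3.png

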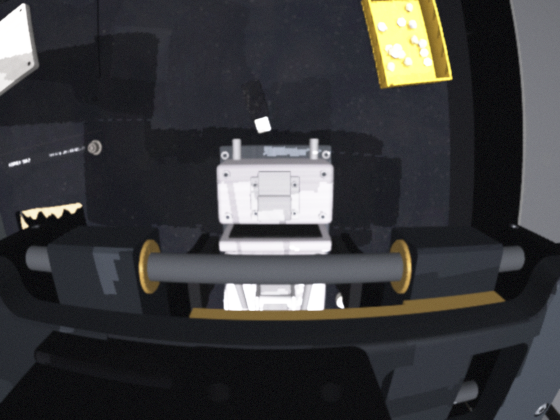

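```bash
python3 -m inch '{"xyz":[[0,-0.001,0],[0,0,0],[0,0,0],[0,0,0],[0,0,0],[0,0,0]],"yaw":[0,0,0,0,0,0],"claw":[60,60,60,60,60,60]}'; python3 st.py
```

```text
time_s: 5.65
position: [624.2, 4.6, 161.7]
ee_rot: [0.739, 0.674, -0.009, 0.001]
force: [-0.1, 0.1, -0.6]
width: 0.635
t 5.65 pos [624.15   4.62 161.71] F [-0.07  0.07 -0.56] w 0.635 ydir -5.301773567081887 tilt [-0.01 -0.01 -1.  ] q6 -0.0629072855749634
```

```bash
python3 -m inch '{"xyz":[[0.004,0,0],[0.005,0,0],[0.005,0,0],[0,0,0],[0,0,0]],"yaw":[0,0,0,0,0],"claw":[50,50,50,50,50]}'; python3 st.py
python3 - <<'E'
from h import *
import cv2
im=[ctrl.capture(n)[:,:,::-1] for n in("scene","side")]
a=cv2.resize(im[0][150:270,225:345],None,fx=3.3,fy=3.3,interpolation=cv2.INTER_CUBIC); b=cv2.resize(im[1][140:260,225:345],None,fx=3.3,fy=3.3,interpolation=cv2.INTER_CUBIC)
cv2.imwrite("pics/g1.png",np.hstack([a,b]))
E
```

```text
time_s: 6.15
position: [625.1, 16.2, 159.5]
ee_rot: [0.739, 0.674, -0.012, 0.002]
force: [-0.3, -3.1, -3.7]
width: 0.638
t 6.15 pos [625.12  16.24 159.48] F [-0.31 -3.12 -3.69] w 0.638 ydir -5.261370152696586 tilt [-0.01 -0.02 -1.  ] q6 -0.038428244250271144
```

View pics/g1.png

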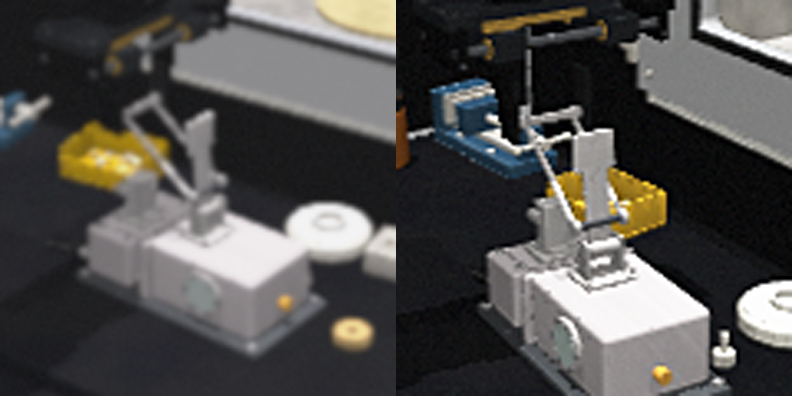

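The lever followed the bar, so the grip holds. The bar is near the bail's full reach, so next I'll come down and then forward.

```bash
cat >> st.py <<'E'
p=s["position"]; xa=np.array([.99595,-.08988]);ya=np.array([.08988,.99595])
print("bar u,v,z:",xa@p[:2],ya@p[:2]-.6,p[2]+13.3)
E
python3 -m inch '{"xyz":[[0,0,0.005],[0,0,0.007],[0,0,0.007],[0,0,0.005],[0,0,0],[0,0,0]],"yaw":[0,0,0,0,0,0],"claw":[50,50,50,50,50,50]}'; python3 st.py
```

```text
time_s: 6.85
position: [625.8, 22.6, 136.3]
ee_rot: [0.739, 0.674, -0.007, -0.0]
force: [-0.3, 2.0, 2.8]
width: 0.638
t 6.85 pos [625.76  22.62 136.33] F [-0.3   2.    2.77] w 0.638 ydir -5.316706672019471 tilt [-0.01 -0.01 -1.  ] q6 -0.03800571389050605
bar u,v,z: 621.1904874182347 78.16942343412103 149.62729489145113
```

```bash
python3 -m inch '{"xyz":[[0.001,0,0.005],[0.002,0,0.006],[0.001,0,0.006],[0,0,0.004],[0,0,0],[0,0,0]],"yaw":[0,0,0,0,0,0],"claw":[50,50,50,50,50,50]}'; python3 st.py
```

```text
time_s: 7.45
position: [626.1, 26.5, 112.6]
ee_rot: [0.739, 0.673, -0.007, -0.0]
force: [-0.1, 3.6, 1.3]
width: 0.637
t 7.45 pos [626.06  26.48 112.65] F [-0.09  3.56  1.34] w 0.637 ydir -5.331039449604869 tilt [-0.01 -0.01 -1.  ] q6 -0.030856754483281523
bar u,v,z: 621.1408302199915 82.04064761235426 125.9487360395327
```

```bash
python3 -m inch '{"xyz":[[0.0025,0,0],[0.0025,0,0.003],[0,0,0.002],[0,0,0],[0,0,0]],"yaw":[0,0,0,0,0],"claw":[50,50,50,50,50]}'; python3 st.py;  python3 - <<'E'
from h import *
import cv2
i=ctrl.camera_info("wrist");im=[ctrl.capture(n)[:,:,::-1] for n in("wrist","side")]
a=cv2.resize(im[0][120:320,190:360],None,fx=2.4,fy=2.4,interpolation=cv2.INTER_CUBIC); b=cv2.resize(im[1][160:256,230:320],None,fx=5,fy=5,interpolation=cv2.INTER_CUBIC)[:480]
print(a.shape,b.shape)
c=np.zeros((480,a.shape[1]+b.shape[1],3),np.uint8);c[:,:a.shape[1]]=a;c[:,a.shape[1]:]=b
cv2.imwrite("pics/g2.png",c[:,:800])
E
```

```text
time_s: 7.95
position: [626.2, 28.3, 107.0]
ee_rot: [0.739, 0.674, -0.009, 0.001]
force: [0.6, 0.6, 1.2]
width: 0.639
t 7.95 pos [626.22  28.31 107.05] F [0.6  0.61 1.15] w 0.639 ydir -5.295535378406166 tilt [-0.01 -0.01 -1.  ] q6 -0.022068490364467522
bar u,v,z: 621.1401196913101 83.87590854234318 120.34754508166944
(480, 408, 3) (480, 450, 3)
```

View pics/g2.png

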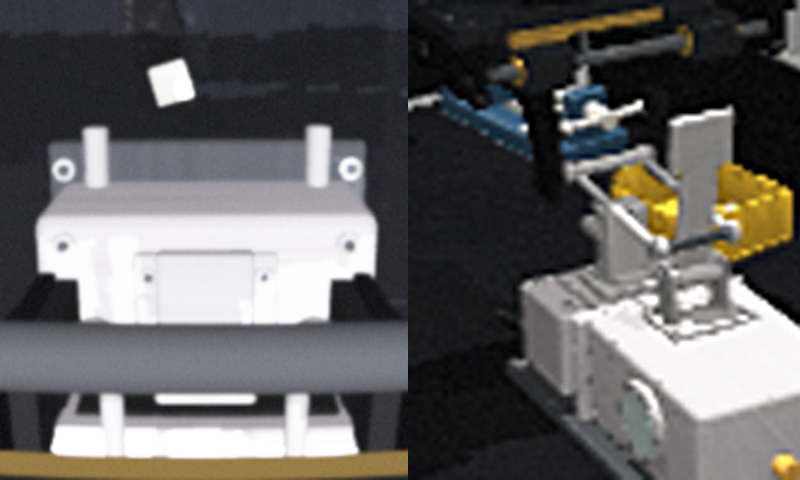

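The side view shows the lever near upright and the bar forward, above the keeper. I'll step 2 to 3 mm further forward and then descend.

```bash
python3 -m inch '{"xyz":[[0.003,0,0],[0.001,0,0.002],[0,0,0.003],[0,0,0.002],[0,0,0],[0,0,0]],"yaw":[0,0,0,0,0,0],"claw":[50,50,50,50,50,50]}'; python3 st.py
```

```text
time_s: 8.65
position: [626.5, 31.5, 99.6]
ee_rot: [0.739, 0.674, -0.01, 0.002]
force: [-0.1, -0.2, 0.9]
width: 0.636
t 8.65 pos [626.48  31.53  99.56] F [-0.11 -0.18  0.87] w 0.636 ydir -5.2767439373509735 tilt [-0.01 -0.02 -1.  ] q6 -0.014737855759153684
bar u,v,z: 621.1067365232221 87.11478605170039 112.85556971608756
```

```bash
python3 -m inch '{"xyz":[[0,0,0.002],[0,0,0.002],[0,0,0.001],[0,0,0]],"yaw":[0,0,0,0],"claw":[50,50,50,50]}'; python3 st.py;python3 -m inch '{"xyz":[[0,0,0.002],[0,0,0.001],[0,0,0]],"yaw":[0,0,0],"claw":[50,50,50]}'; python3 st.py
```

```text
time_s: 9.05
position: [626.5, 32.0, 94.2]
ee_rot: [0.739, 0.674, -0.009, 0.002]
force: [0.5, -1.2, 1.6]
width: 0.636
t 9.05 pos [626.51  32.02  94.24] F [ 0.52 -1.19  1.63] w 0.636 ydir -5.293375566587394 tilt [-0.01 -0.01 -1.  ] q6 -0.014616797336868244
bar u,v,z: 621.091359747386 87.59871481237023 107.54178955293646
time_s: 9.35
position: [626.5, 32.1, 91.0]
ee_rot: [0.739, 0.674, -0.009, 0.002]
force: [-0.2, 0.4, 0.7]
width: 0.636
t 9.35 pos [626.52  32.14  91.03] F [-0.23  0.38  0.71] w 0.636 ydir -5.296418660476885 tilt [-0.01 -0.01 -1.  ] q6 -0.014556397028214227
bar u,v,z: 621.0935042255566 87.72501956437212 104.326230166274
```

```bash
python3 -m inch '{"xyz":[[0,0,0.001],[0,0,0.001],[0,0,0.001],[0,0,0]],"yaw":[0,0,0,0],"claw":[50,50,50,50]}'; python3 st.py;python3 -m inch '{"xyz":[[0,0,0.001],[0,0,0.001],[0,0,0]],"yaw":[0,0,0],"claw":[50,50,50]}'; python3 st.py
```

```text
time_s: 9.75
position: [626.5, 32.2, 87.8]
ee_rot: [0.739, 0.674, -0.009, 0.002]
force: [0.0, -0.2, 1.3]
width: 0.636
t 9.75 pos [626.54  32.17  87.77] F [ 0.02 -0.2   1.28] w 0.636 ydir -5.302939125617692 tilt [-0.01 -0.01 -1.  ] q6 -0.014442402515619714
bar u,v,z: 621.1086478452212 87.75732214802306 101.07488689486509
time_s: 10.05
position: [626.5, 32.2, 85.6]
ee_rot: [0.739, 0.674, -0.009, 0.001]
force: [-0.3, 0.3, 0.9]
width: 0.639
t 10.05 pos [626.53  32.16  85.6 ] F [-0.35  0.25  0.91] w 0.639 ydir -5.305944189695299 tilt [-0.01 -0.01 -1.  ] q6 -0.014411404659642515
bar u,v,z: 621.0971681071916 87.74509937290539 98.90302679643838
```

```bash
for k in 1 2 3; do python3 -m inch '{"xyz":[[0,0,0.001],[0,0,0.0005],[0,0,0]],"yaw":[0,0,0],"claw":[50,50,50]}' >/dev/null; python3 st.py | cut -c1-75; done
```

```text
t 10.35 pos [626.57  32.19  83.99] F [ 0.14 -0.33  1.54] w 0.637 ydir -5.31
bar u,v,z: 621.1340720960071 87.77986001472999 97.2919070571052
t 10.65 pos [626.54  32.2   82.44] F [-0.3  -0.56  1.4 ] w 0.637 ydir -5.30
bar u,v,z: 621.106165272025 87.78293274404496 95.73620513228747
t 10.95 pos [626.54  32.17  80.8 ] F [0.13 0.33 1.19] w 0.636 ydir -5.31534
bar u,v,z: 621.1140876528367 87.75288989571204 94.09502843793732
```

```bash
for k in 1 2 3; do python3 -m inch '{"xyz":[[0,0,0.001],[0,0,0]],"yaw":[0,0],"claw":[50,50]}' >/dev/null; python3 st.py | cut -c1-75; done
```

```text
t 11.15 pos [626.54  32.19  79.67] F [-0.75 -0.01  0.17] w 0.634 ydir -5.30
bar u,v,z: 621.111567840811 87.77058428338722 92.9693928524716
t 11.35 pos [626.54  32.19  78.57] F [0.29 0.35 0.07] w 0.637 ydir -5.31289
bar u,v,z: 621.1079830104887 87.77794110908474 91.86849749846091
t 11.55 pos [626.58  32.26  78.49] F [-0.56  0.14  0.67] w 0.639 ydir -5.31
bar u,v,z: 621.1448361332443 87.84220011476044 91.79084648224469
```

```bash
for k in 1 2; do python3 -m inch '{"xyz":[[0,0,0.001],[0,0,0]],"yaw":[0,0],"claw":[50,50]}' >/dev/null; python3 st.py | cut -c1-75; done
```

```text
t 11.75 pos [626.58  32.3   78.46] F [-0.1   0.29  1.16] w 0.634 ydir -5.31
bar u,v,z: 621.137814638846 87.88333813501255 91.75539444545018
t 11.95 pos [626.61  32.32  78.41] F [-0.63  0.97  3.1 ] w 0.638 ydir -5.31
bar u,v,z: 621.163197551093 87.91133253638007 91.71147477692413
```

```bash
python3 -m inch '{"xyz":[[0,0,-0.001],[-0.0015,0,0],[-0.0015,0,0],[0,0,0],[0,0,0]],"yaw":[0,0,0,0,0],"claw":[50,50,50,50,50]}' >/dev/null; python3 st.py | cut -c1-75;  for k in 1 2 3; do python3 -m inch '{"xyz":[[0,0,0.0007],[0,0,0]],"yaw":[0,0],"claw":[50,50]}' >/dev/null; python3 st.py | cut -c1-75; done
```

```text
t 12.45 pos [626.51  31.46  78.48] F [-0.66  2.76  2.96] w 0.637 ydir -5.34
bar u,v,z: 621.1452254639014 87.04702334162405 91.78071692950468
t 12.65 pos [626.53  31.43  78.5 ] F [0.09 2.1  1.84] w 0.637 ydir -5.34705
bar u,v,z: 621.1652719989928 87.01179427977006 91.79502621280466
t 12.85 pos [626.55  31.37  78.48] F [-0.3   2.25  2.72] w 0.633 ydir -5.35
bar u,v,z: 621.1895240772685 86.95822700647285 91.77559260914032
t 13.05 pos [626.56  31.34  78.45] F [-0.26  1.77  2.24] w 0.637 ydir -5.35
bar u,v,z: 621.2056284848466 86.92860095947043 91.74508415659905
```

```bash
for k in 1 2; do python3 -m inch '{"xyz":[[0,0,-0.0015],[0,0,0]],"yaw":[0,0],"claw":[50,50]}' >/dev/null; python3 st.py | cut -c1-75; done;  for k in 1 2; do python3 -m inch '{"xyz":[[-0.002,0,0],[0,0,0]],"yaw":[0,0],"claw":[50,50]}' >/dev/null; python3 st.py | cut -c1-75; done
```

```text
t 13.25 pos [626.52  31.31  79.35] F [0.86 2.83 0.79] w 0.637 ydir -5.34530
bar u,v,z: 621.1648367043541 86.89348472176945 92.65316827444572
t 13.45 pos [626.49  31.22  80.23] F [0.08 2.15 0.66] w 0.635 ydir -5.34907
bar u,v,z: 621.1492606580944 86.79917320038595 93.52618541331725
t 13.65 pos [626.33  29.61  79.89] F [-0.37  0.87  0.52] w 0.64 ydir -5.351
bar u,v,z: 621.1273496435573 85.18188509916827 93.19460496048534
t 13.85 pos [626.17  27.73  79.81] F [-0.29  1.84  0.65] w 0.637 ydir -5.35
bar u,v,z: 621.1371739813803 83.29507786758666 93.10568741931509
```

```bash
for k in 1 2 3 4; do python3 -m inch '{"xyz":[[0,0,0.0008],[0,0,0]],"yaw":[0,0],"claw":[50,50]}' >/dev/null; python3 st.py | cut -c1-75; done
```

```text
t 14.05 pos [626.15  27.54  78.97] F [0.93 2.62 0.02] w 0.637 ydir -5.36018
bar u,v,z: 621.1433542120523 83.11006090680868 92.26630024662333
t 14.25 pos [626.18  27.39  78.52] F [0.18 3.58 1.37] w 0.632 ydir -5.36211
bar u,v,z: 621.1815393775424 82.95956284555938 91.81766847453348
t 14.45 pos [626.18  27.32  78.55] F [0.97 1.74 0.49] w 0.637 ydir -5.35988
bar u,v,z: 621.1891089007554 82.89329679490673 91.84961927059284
t 14.65 pos [626.22  27.28  78.5 ] F [-0.66  1.47  2.09] w 0.636 ydir -5.35
bar u,v,z: 621.2274671300966 82.85382055162881 91.79941409051328
```

The ledge contact repeats at TCP z = 78.5. I'll lift about 0.7 mm and slide back under the lip.

```bash
python3 -m inch '{"xyz":[[0,0,-0.0013],[0,0,0]],"yaw":[0,0],"claw":[50,50]}' >/dev/null; python3 st.py | cut -c1-75;  for k in 1 2; do python3 -m inch '{"xyz":[[-0.0015,0,0],[0,0,0]],"yaw":[0,0],"claw":[50,50]}' >/dev/null; python3 st.py | cut -c1-75; done
```

```text
t 14.85 pos [626.17  27.22  79.36] F [-0.2   2.56  0.67] w 0.639 ydir -5.34
bar u,v,z: 621.1874494977549 82.78730584119168 92.66290910578142
t 15.05 pos [626.04  25.93  78.8 ] F [0.25 2.24 1.26] w 0.636 ydir -5.34664
bar u,v,z: 621.1711714375165 81.49804389933804 92.10285971897262
t 15.25 pos [625.9   24.47  78.52] F [0.51 1.67 1.21] w 0.637 ydir -5.35504
bar u,v,z: 621.1669051045457 80.02303751945564 91.81687199226438
```

```bash
for k in 1 2 3; do python3 -m inch '{"xyz":[[-0.0015,0,-0.0005],[0,0,0]],"yaw":[0,0],"claw":[50,50]}' >/dev/null; python3 st.py | cut -c1-75; done
```

```text
t 15.45 pos [625.78  22.98  78.97] F [-0.32  3.47 -0.28] w 0.641 ydir -5.35
bar u,v,z: 621.1806138988967 78.52975282717571 92.27085817617582
t 15.65 pos [625.65  21.43  79.5 ] F [-0.56  3.32  1.05] w 0.635 ydir -5.35
bar u,v,z: 621.1853644882906 76.97739612341353 92.80023140246291
t 15.85 pos [625.48  19.92  80.05] F [1.16 2.6  0.09] w 0.638 ydir -5.35886
bar u,v,z: 621.1589710864272 75.45978147716296 93.35081587947629
```

```bash
for k in 1 2 3; do python3 -m inch '{"xyz":[[-0.001,0,0.0003],[0,0,0]],"yaw":[0,0],"claw":[50,50]}' >/dev/null; python3 st.py | cut -c1-75; done
```

```text
t 16.05 pos [625.43  18.9   79.78] F [0.37 2.43 0.35] w 0.639 ydir -5.36314
bar u,v,z: 621.2005132225133 74.43649523731587 93.0782945255447
t 16.25 pos [625.41  18.41  79.65] F [0.42 2.17 0.73] w 0.634 ydir -5.37841
bar u,v,z: 621.2188560868483 73.94433049362914 92.94595663101907
t 16.45 pos [625.38  18.33  79.64] F [ 1.2   2.92 -0.92] w 0.638 ydir -5.39
bar u,v,z: 621.2010902275324 73.86236381524803 92.94095735397362
```

```bash
python3 -m inch '{"xyz":[[-0.0012,0,0],[0,0,0.0008],[0,0,0]],"yaw":[0,0,0],"claw":[50,50,50]}' >/dev/null; python3 st.py | cut -c1-75;  python3 -m inch '{"xyz":[[0,0,0],[0,0,0],[0,0,0],[0,0,0],[0,0,0],[0,0,0],[0,0,0]],"yaw":[0,0,0,0,0,0,0],"claw":[70,80,90,90,90,90,90]}' >/dev/null; python3 st.py | cut -c1-75;python3 - <<'E'
from h import *
import cv2
im=[ctrl.capture(n)[:,:,::-1] for n in("scene","side")]
a=cv2.resize(im[0][170:260,245:335],None,fx=4.4,fy=4.4,interpolation=cv2.INTER_CUBIC); b=cv2.resize(im[1][165:255,235:325],None,fx=4.4,fy=4.4,interpolation=cv2.INTER_CUBIC)
cv2.imwrite("pics/g3.png",np.hstack([a,b]))
E
```

```text
t 16.75 pos [625.42  18.07  79.35] F [0.85 3.73 0.86] w 0.636 ydir -5.39379
bar u,v,z: 621.2655420700885 73.60574135306915 92.64621995000712
t 17.45 pos [624.56  13.77  78.37] F [-0.14 -0.55 -0.29] w 0.899 ydir -5.39
bar u,v,z: 620.792102703234 69.25350299510336 91.67424629321374
```

View pics/g3.png

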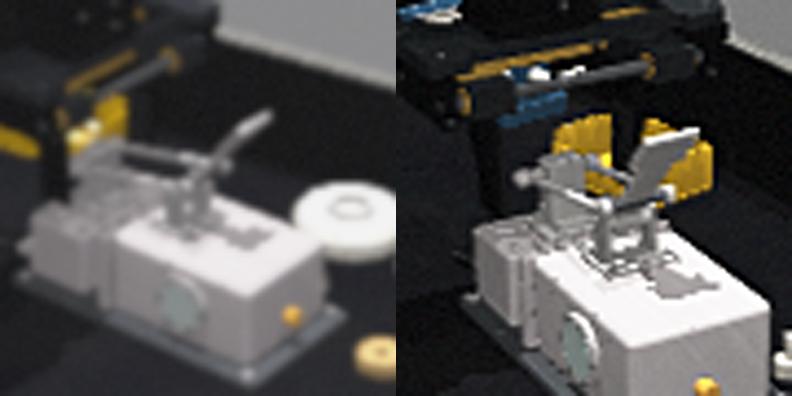

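The bar is in the hook and released, with the lever up at roughly 0.7 rad. Next I'll retract straight up, shut the fingers and move over the paddle.

```bash
python3 -m inch '{"xyz":[[0,0,0],[0,0,-0.005],[0,0,-0.02],[0,0,-0.03],[0,0,-0.03],[0,0,-0.02],[0,0,0],[0,0,0]],"yaw":[0,0,0,0,0,0,0,0],"claw":[95,95,95,95,95,95,95,95]}' >/dev/null; python3 st.py | cut -c1-75; python3 -m inch '{"xyz":[[-0.01,0,0],[-0.025,0,0],[-0.025,0,0],[-0.025,0,0],[-0.025,0,0],[-0.01,0,0],[0,0,0],[0,0,0]],"yaw":[0,0,0,0,0,0,0,0],"claw":[50,0,0,0,0,0,0,0]}' >/dev/null; python3 st.py
python3 - <<'E'
from h import *
import cv2
np.set_printoptions(precision=1,suppress=True)
i=ctrl.camera_info("wrist");im=[ctrl.capture(n)[:,:,::-1] for n in("wrist","side")]
cv2.imwrite("pics/s4.png",im[1]); cv2.imwrite("pics/w4.png",im[0])
for v,z in [(-71.8,143),(-14.4,95)]:
    X=np.array([.99595*622+.08988*v,-.08988*622+.99595*v,z]); print(X,proj("side",X)-[225,140],proj("wrist",X,i))
b=cv2.resize(im[1][140:270,225:345],None,fx=3.3,fy=3.3,interpolation=cv2.INTER_CUBIC)
a=cv2.resize(im[0],None,fx=429/420,fy=429/420)[:,:400]
a=cv2.resize(im[0][:, 140:420],(400,429)); cv2.imwrite("pics/g4.png",np.hstack([a,b[:429]]))
E
```

```text
t 18.35 pos [625.    15.49 187.56] F [ 0.33 -0.79 -0.41] w 0.95 ydir -5.360
bar u,v,z: 621.0778638458502 71.0007719030122 200.86053400899385
t 19.15 pos [ 606.84 -109.08  177.86] F [-0.21 -0.27 -1.34] w 0.309 ydir -5.322174882561867 tilt [-0.03 -0.01 -1.  ] q6 -0.2502906871530258
bar u,v,z: 614.1817260893099 -54.69341232128333 191.1584231101973
[ 613.  -127.4  143. ] [73.7 65.3] [289.  258.4]
[618.2 -70.2  95. ] [62.1 74.8] [288.9 162.3]
```

View pics/g4.png

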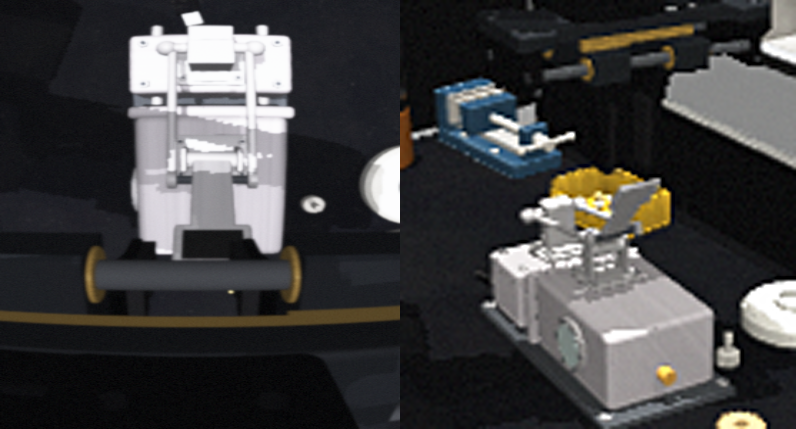

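The wrist view shows the lip over the crossbar between the balls, the pivot where predicted, and the paddle starting just ahead of the fingers. I'll align over the paddle, fingers shut, and feel down.

```bash
python3 -m inch '{"xyz":[[-0.005,0.004,0.004],[-0.004,0.003,0.005],[0,0,0.002],[0,0,0],[0,0,0],[0,0,0],[0,0,0]],"yaw":[0,0,0,0,0,0,0],"claw":[0,0,0,0,0,0,0]}' >/dev/null; python3 st.py
```

```text
t 19.95 pos [ 615.48 -117.1   167.72] F [-0.64 -1.42  1.94] w 0.004 ydir -4.97939440971143 tilt [-0.03 -0.01 -1.  ] q6 -0.2618852937668852
bar u,v,z: 623.5073231206094 -61.90184021990135 181.01915380250912
```

```bash
python3 -m inch '{"xyz":[[-0.002,-0.001,0.003],[-0.002,0,0.003],[0,0,0.002],[0,0,0]],"yaw":[0,0,0,0],"claw":[0,0,0,0]}' >/dev/null; python3 st.py|cut -c1-75; for k in 1 2; do python3 -m inch '{"xyz":[[0,0,0.002],[0,0,0]],"yaw":[0,0],"claw":[0,0]}' >/dev/null; python3 st.py|cut -c1-75; done
```

```text
t 20.35 pos [ 614.95 -123.87  162.1 ] F [ 0.03 -0.34  1.73] w 0.009 ydir -4
bar u,v,z: 623.5967398902407 -68.69898911980717 175.40262425738675
t 20.55 pos [ 614.86 -125.18  160.74] F [ 1.06 -0.58  2.37] w 0.003 ydir -4
bar u,v,z: 623.6161335485317 -70.00723592384666 174.03755814314854
t 20.75 pos [ 614.79 -126.57  159.38] F [-0.07 -1.42  1.88] w 0.008 ydir -4
bar u,v,z: 623.6713958512437 -71.4004313284603 172.6785355592536
```

```bash
for k in 1 2 3 ; do python3 -m inch '{"xyz":[[-0.001,0,0.003],[-0.001,0,0.002],[0,0,0]],"yaw":[0,0,0],"claw":[0,0,0]}' >/dev/null; python3 st.py|cut -c1-75; done;  python3 - <<'E'
from h import *
import cv2
im=[ctrl.capture(n)[:,:,::-1] for n in("scene","side")]
a=cv2.resize(im[0][160:260,255:345],None,fx=4.4,fy=4.4,interpolation=cv2.INTER_CUBIC); b=cv2.resize(im[1][165:265,245:335],None,fx=4.4,fy=4.4,interpolation=cv2.INTER_CUBIC)
cv2.imwrite("pics/g5.png",np.hstack([a,b]))
E
```

```text
t 21.05 pos [ 614.44 -130.53  155.17] F [-1.49 -0.96  3.32] w 0.007 ydir -4
bar u,v,z: 623.6841867412527 -75.3730572376314 168.47347554286162
t 21.35 pos [ 614.1  -134.2   150.68] F [-0.15 -1.37  3.22] w 0.006 ydir -4
bar u,v,z: 623.67929852927 -79.06156095264764 163.98418810508352
t 21.65 pos [ 613.84 -137.52  146.1 ] F [-0.87 -1.96  3.61] w 0.007 ydir -4
bar u,v,z: 623.7178988841813 -82.38929408996829 159.4000958508413
```

View pics/g5.png

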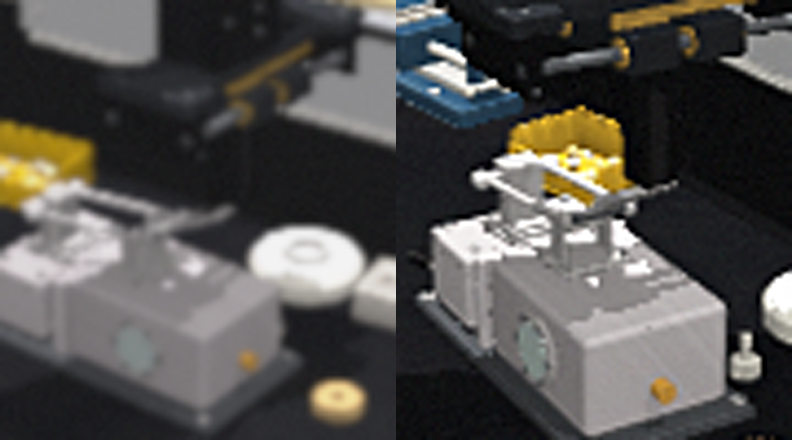

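The lever has come down to about 0.5 rad and the bail is still hooked; contact is near the paddle's tip. I'll continue down while holding y.

```bash
for k in 1 2 3 ; do python3 -m inch '{"xyz":[[0.0015,0,0.003],[0.001,0,0.003],[0,0,0]],"yaw":[0,0,0],"claw":[0,0,0]}' >/dev/null; python3 st.py|cut -c1-75; done
```

```text
t 22.05 pos [ 614.89 -137.12  141.04] F [-1.22 -1.59  2.14] w 0.008 ydir -4
bar u,v,z: 624.7240913299196 -81.90026930128332 154.34317405261817
t 22.35 pos [ 615.68 -134.61  135.02] F [-0.2  -0.17  2.14] w 0.009 ydir -4
bar u,v,z: 625.2879772473923 -79.3225190801966 148.3202623735666
t 22.65 pos [ 615.86 -130.54  127.94] F [ 0.24 -1.09  2.86] w 0.005 ydir -4
bar u,v,z: 625.0954066075315 -75.26091868959433 141.23645074285614
```

```bash
for k in 1 2 3 ; do python3 -m inch '{"xyz":[[-0.001,-0.0005,0.003],[-0.001,0,0.002],[0,0,0]],"yaw":[0,0,0],"claw":[0,0,0]}' >/dev/null; python3 st.py|cut -c1-75; done
```

```text
t 22.95 pos [ 615.54 -132.33  122.34] F [ 0.57 -0.97  2.38] w 0.005 ydir -4
bar u,v,z: 624.9394064536397 -77.07088338154556 135.64216445600715
t 23.25 pos [ 615.22 -134.17  116.76] F [ 0.68 -0.22  2.41] w 0.001 ydir -4
bar u,v,z: 624.7896566934274 -78.93473225836878 130.05867081180128
t 23.55 pos [ 614.08 -135.79  110.91] F [ 1.72 -1.26  2.13] w 0.002 ydir -4
bar u,v,z: 623.798009034029 -80.6507332349757 124.21321364253946
```

```bash
for k in 1 2 3 ; do python3 -m inch '{"xyz":[[-0.0005,0,0.002],[0,0,0.002],[0,0,0]],"yaw":[0,0,0],"claw":[0,0,0]}' >/dev/null; python3 st.py|cut -c1-75; done
```

```text
t 23.85 pos [ 613.45 -136.5   106.18] F [0.69 0.7  0.28] w 0.006 ydir -4.76
bar u,v,z: 623.232337916719 -81.41469409650028 119.47796174891953
t 24.15 pos [ 612.71 -137.05  101.47] F [ 0.41 -0.19  0.47] w 0.005 ydir -4
bar u,v,z: 622.5419434615168 -82.02349539340314 114.7702331136942
t 24.45 pos [ 611.81 -137.37   96.69] F [-0.08 -1.11  0.38] w 0.006 ydir -4
bar u,v,z: 621.6777426473631 -82.41946859130117 109.98887635027644
```

```bash
for k in 1 2 3 4; do python3 -m inch '{"xyz":[[0,0,0.002],[0,0,0]],"yaw":[0,0],"claw":[0,0]}' >/dev/null; python3 st.py|cut -c1-75; done;  python3 - <<'E'
from h import *
import cv2
im=[ctrl.capture(n)[:,:,::-1] for n in("scene","side")]
a=cv2.resize(im[0][160:260,255:345],None,fx=4.4,fy=4.4,interpolation=cv2.INTER_CUBIC); b=cv2.resize(im[1][165:265,245:335],None,fx=4.4,fy=4.4,interpolation=cv2.INTER_CUBIC)
cv2.imwrite("pics/g6.png",np.hstack([a,b]))
E
```

```text
t 24.65 pos [ 611.03 -137.21   94.07] F [-0.24  0.55  0.41] w 0.007 ydir -4
bar u,v,z: 620.8829299610649 -82.33450231671472 107.36934655449843
t 24.85 pos [ 610.59 -137.16   91.64] F [-0.61  0.21 -0.23] w 0.006 ydir -4
bar u,v,z: 620.4423085390347 -82.32509305446588 104.93865926524443
t 25.05 pos [ 610.38 -137.17   89.39] F [ 0.31 -0.04 -0.7 ] w 0.007 ydir -4
bar u,v,z: 620.237007379889 -82.35471572529153 102.6916260412945
t 25.25 pos [ 610.61 -137.33   87.39] F [ 0.55 -0.46 -0.23] w 0.005 ydir -4
bar u,v,z: 620.4844693813441 -82.49568114893113 100.68849842354088
```

```bash
for k in 1 2 3 4 5; do python3 -m inch '{"xyz":[[0,0,0.001],[0,0,0]],"yaw":[0,0],"claw":[0,0]}' >/dev/null; python3 st.py|cut -c1-75|head -1; done
```

```text
t 25.55 pos [ 610.69 -137.32   87.05] F [ 1.   -0.77  1.24] w 0.005 ydir -4
t 25.75 pos [ 610.72 -137.3    86.99] F [-0.77 -0.8   1.64] w 0.004 ydir -4
t 25.95 pos [ 610.72 -137.29   86.92] F [-1.46 -0.14  2.25] w 0.008 ydir -4
t 26.15 pos [ 610.77 -137.32   86.88] F [-0.86  0.12  2.5 ] w 0.006 ydir -4
t 26.35 pos [ 610.75 -137.31   86.83] F [-0.74 -0.42  3.06] w -0.001 ydir -
```

The stop is firm at z = 87, where a lever at -0.20 should put it. One slightly firmer push, then I'll retract and check.

```bash
python3 -m inch '{"xyz":[[0,0,0.002],[0,0,0.002],[0,0,0]],"yaw":[0,0,0],"claw":[0,0,0]}' >/dev/null; python3 st.py|cut -c1-75|head -1; python3 -m inch '{"xyz":[[0,0,-0.003],[0,0,-0.01],[0,0,-0.02],[0,0,-0.03],[0,0,-0.03],[0,0,0],[0,0,0]],"yaw":[0,0,0,0,0,0,0],"claw":[0,0,0,0,0,0,0]}' >/dev/null;  python3 st.py|cut -c1-75|head -1
python3 - <<'E'
from h import *
import cv2
np.set_printoptions(precision=1,suppress=True)
i=ctrl.camera_info("wrist");W=ctrl.capture("wrist");S=ctrl.capture("side");C=ctrl.capture("scene")
for n,m in dict(w5=W,s5=S,c5=C).items(): cv2.imwrite(f"pics/{n}.png",m[:,:,::-1])
def X(u,v,z): return np.array([.99595*u+.08988*v,-.08988*u+.99595*v,z])
for a in(-.2,0,.3,.7):
  for r in (75,90):
    p=X(622,-14.4-r*np.cos(a)+4*np.sin(a),95+r*np.sin(a)+4*np.cos(a)); print(a,r,"side",proj("side",p),"scene",proj("scene",p),"wrist",proj("wrist",p,i))
for nm,v,z in [("balls0",75,95),("balls-4",71,92)]:
  for u in(599,645): print(nm,"side",proj("side",X(u,v,z)),"wrist",proj("wrist",X(u,v,z),i))
# bright contours of lever region
g=cv2.cvtColor(S,cv2.COLOR_RGB2GRAY)
x0,y0=255,180; 
for r in range(180,240,2): print(r,"".join("%4d"%k for k in g[r,260:312:2]))
E
```

```text
t 26.65 pos [ 610.8  -137.33   87.04] F [-1.36 -0.46  1.92] w 0.004 ydir -4
t 27.35 pos [ 612.63 -134.81  181.3 ] F [-1.51  0.12 -0.02] w 0.006 ydir -4
-0.2 75 side [302.4 230.9] scene [309.  225.6] wrist [277.2 217.2]
-0.2 90 side [305.6 234.6] scene [313.  228.2] wrist [277.  232.6]
0 75 side [302.5 225.3] scene [309.3 221.3] wrist [276.9 223.7]
0 90 side [305.9 227.8] scene [313.5 223. ] wrist [276.7 241.4]
0.3 75 side [301.6 216. ] scene [308.2 214.2] wrist [276.6 227.3]
0.3 90 side [304.7 216.6] scene [312.3 214.5] wrist [276.3 248.1]
0.7 75 side [298.1 203.6] scene [304.1 204.9] wrist [276.2 216.8]
0.7 90 side [300.6 201.4] scene [307.4 203.1] wrist [275.8 239.4]
balls0 side [263.1 204. ] wrist [248.5  13.5]
balls0 side [278.7 200.5] wrist [309.2  13.9]
balls-4 side [263.8 205.6] wrist [248.8  19.4]
balls-4 side [279.4 202. ] wrist [308.9  19.7]
180  100  47  41 183  64   0   0   0 255   0  13  13  13  10   8  11  14  12  11   9  13  25  23  14  13  17
182  236  32  55 237 255 221 255 179  71   1   7  14   9   7  15  12  12  13   9  12  14  27  21  10  13  14
184  250 203 255 2
[... 2333 characters left out ...]
34 134 103 149 136 151 178 202 198 176 143  16
228  131 140 154 130 104 127 143 133 136 136 137 132 116 128 243 123 134  93 206 141 108  33  12 146 187 191
230  127 143 153  99 108 106 123 144 135 137 135 136 137 129 255 144 122 181  67  11  24  25  28  20 143 187
232  124 142 152 134 103 107 107 118 143 136 137 141 137 131 132 131 134 127 195  23  21  18   5  54 152 184
234  122 146 147 128 106 106 110 111 118 143 139 135 151 181 165 182 174 135 107 184 102 202 198 195 152 142
236  123 151 143  90 103 108 104 104 115 109 140 149 178 179 178 177 168 134 136 118 163 123 131 136 151 202
238   80 163 141 133 105 107 104 121 115 141 113 158 174 179 180 180 180 184 130 131 139 149 159 153 181 170
```

```bash
python3 - <<'E'
from h import *
import cv2
np.set_printoptions(precision=2,suppress=True)
def X(u,v,z): return np.array([.99595*u+.08988*v,-.08988*u+.99595*v,z])
s0,s4,s5=[cv2.imread(f"pics/{n}.png",0).astype(np.float32) for n in("side0","s4","s5")]; c0,c5=[cv2.imread(f"pics/{n}.png",0).astype(np.float32) for n in("scene0","c5")]
P={"cover":X(574,66,35),"box":X(574,0,35),"plate":X(567,-100,8),"cyl":X(600,95,40)}
print("px for -4mm:",proj("side",X(574,62,35))-proj("side",P["cover"]),proj("scene",X(574,62,35))-proj("scene",P["cover"]))
crit=(3,100,1e-5)
for nm,p in P.items():
  for cam,a,b,l in [("side",s0,s5,"0-5"),("side",s4,s5,"4-5"),("scene",c0,c5,"0-5")]:
    x,y=np.round(proj(cam,p)).astype(int); w=10 
    sl=np.s_[y-w:y+w,x-w:x+w]
    try:
      cc,M=cv2.findTransformECC(a[sl],b[sl],np.eye(2,3,dtype=np.float32),cv2.MOTION_TRANSLATION,crit,None,1); print(nm,cam,l,(x,y),M[:,2],round(cc,3))
    except cv2.error as e: print(nm,cam,l,"ecc fail")
E
python3 - <<'E'
import cv2,numpy as np
from h import *
def X(u,v,z): return np.array([.99595*u+.08988*v,-.08988*u+.99595*v,z])
# row profiles across cover/box gap in side at mid height, before/after
for n in("side0","s4","s5"):
    g=cv2.imread(f"pics/{n}.png",0)
    pts=np.array([proj("side",X(574,v,35)) for v in np.arange(90,20,-2.)],np.float32)
    print(n,cv2.remap(g,pts[:,0].reshape(1,-1).copy(),pts[:,1].reshape(1,-1).copy(),1)[0].tolist())
E
```

```text
px for -4mm: [0.64 0.6 ] [0.97 0.43]
cover side 0-5 (np.int64(257), np.int64(228)) [0.21 0.17] 0.971
cover side 4-5 (np.int64(257), np.int64(228)) [0.26 0.31] 0.965
cover scene 0-5 (np.int64(259), np.int64(229)) [0.69 0.11] 0.984
box side 0-5 (np.int64(268), np.int64(238)) [0.17 0.17] 0.677
box side 4-5 (np.int64(268), np.int64(238)) [0.11 0.31] 0.915
box scene 0-5 (np.int64(275), np.int64(236)) [-0.07  0.56] 0.783
plate side 0-5 (np.int64(284), np.int64(267)) [0.06 0.34] 0.908
plate side 4-5 (np.int64(284), np.int64(267)) [-0.    0.12] 0.944
plate scene 0-5 (np.int64(300), np.int64(257)) [ 0.1  -0.15] 0.94
cyl side 0-5 (np.int64(261), np.int64(220)) [0.32 0.44] 0.891
cyl side 4-5 (np.int64(261), np.int64(220)) [0.69 0.63] 0.951
cyl scene 0-5 (np.int64(258), np.int64(221)) [0.41 0.36] 0.942
side0 [117, 118, 117, 118, 116, 115, 114, 113, 113, 113, 113, 113, 113, 113, 112, 112, 112, 112, 113, 114, 117, 120, 124, 133, 141, 147, 142, 138, 133, 128, 123, 120, 124, 129, 133]
s4 [121, 123, 125, 128, 127, 126, 123, 123, 123, 123, 122, 122, 121, 121, 121, 122, 122, 121, 121, 121, 125, 129, 133, 140, 148, 155, 147, 139, 129, 123, 118, 114, 122, 129, 134]
s5 [121, 134, 133, 127, 127, 126, 123, 123, 123, 124, 124, 125, 124, 123, 122, 122, 123, 124, 125, 125, 126, 128, 130, 133, 137, 142, 141, 142, 142, 137, 132, 127, 134, 141, 145]
```

Dark rubber shows at side (302,230), matching a lever at -0.2. The far cameras suggest the cover drew in about 3 mm, but that is coarse. A closer wrist look at the earlier w2 pose, compared numerically, should settle it.

```bash
python3 -m inch '{"xyz":[[0,0,-0.02],[0.01,0,-0.025],[0.03,0,-0.01],[0.03,0,0],[0.03,0,0],[0.025,0,0],[0.01,0,0],[0,0,0],[0,0,0],[0,0,0]],"yaw":[0,0,0,0,0,0,0,0,0,0],"claw":[0,0,0,0,0,0,0,0,0,0]}' >/dev/null; python3 st.py|head -1
cat > rect.py <<'E'
from h import *
import cv2,pickle,sys
E
python3 - <<'E'
from h import *
import cv2
np.set_printoptions(precision=2,suppress=True)
def X(u,v,z): return np.array([.99595*u+.08988*v,-.08988*u+.99595*v,z])
i5=ctrl.camera_info("wrist"); W=ctrl.capture("wrist"); cv2.imwrite("pics/w6.png",W[:,:,::-1])
s=ctrl.read_state()
# camera pose for w2 from the hand-eye transform
c={k:i5[k] for k in("fov_y","cx","cy")}
Rt5=Ro.from_quat(s["ee_rot"]).as_matrix(); p5=s["position"]; R5=np.array(i5["R"]);t5=np.array(i5["t"])
A=R5@Rt5; b=R5@p5+t5
# pose at w2 capture (t=3.35)
q=np.array([0.738,0.674,-0.015,-0.005]); Rt2=Ro.from_quat(q).as_matrix(); p2=np.array([616.81,10.21,247.42])
R2=A@Rt2.T; i2=dict(c,R=R2,t=b-R2@p2)
w2=cv2.imread("pics/w2.png",0); w6=cv2.cvtColor(W,cv2.COLOR_RGB2GRAY)
def rect(im,i,u0,u1,v0,v1,z,st=.5):
    U,V=np.meshgrid(np.arange(u0,u1,st),np.arange(v1,v0,-st)); m=np.array([proj("wrist",X(u,v,z),i) for u,v in zip(U.ravel(),V.ravel())],np.float32).reshape(U.shape+(2,))
    return cv2.remap(im,m[...,0].copy(),m[...,1].copy(),1).astype(np.float32)
for nm,r in dict(coverL=(570,602,60,92,60),coverR=(646,678,60,92,60),plateL=(564,585,92,108,8),plateR=(660,684,92,108,8),foot=(600,650,76,92,63)).items():
    a,bb=rect(w2,i2,*r),rect(w6,i5,*r)
    try:
        cc,M=cv2.findTransformECC(a,bb,np.eye(2,3,dtype=np.float32),cv2.MOTION_TRANSLATION,(3,300,1e-6),None,3); print(nm,"du,dv mm",M[0,2]*.5,-M[1,2]*.5,round(cc,3))
    except cv2.error: print(nm,"fail",a.mean(),bb.mean())
for u in(590,655):
  for n,im,i in(("w2",w2,i2),("w6",w6,i5)):
    print(u,n,rect(im,i,u,u+1,26,100,60,1)[:,0].astype(int).tolist())
E
```

```text
t 28.5 pos [619.68   3.29 220.79] F [-0.71 -0.12  0.39] w 0.006 ydir -5.003164801286339 tilt [-0.05 -0.02 -1.  ] q6 -0.0643306997633503
coverL du,dv mm -0.56520027 0.87787527 0.89
coverR du,dv mm 0.18980423 -4.3383927 0.997
plateL du,dv mm -0.23621589 0.01249465 0.949
plateR du,dv mm -0.044569664 -0.1338454 0.933
foot fail 200.68625 226.96312
590 w2 [127, 110, 108, 118, 143, 165, 176, 184, 188, 189, 189, 193, 206, 222, 225, 225, 222, 219, 218, 221, 224, 226, 226, 228, 228, 225, 223, 220, 220, 221, 222, 223, 223, 221, 218, 217, 217, 216, 215, 214, 213, 213, 212, 211, 209, 207, 204, 202, 200, 197, 195, 189, 178, 162, 147, 127, 92, 52, 26, 19, 18, 16, 15, 17, 20, 27, 46, 74, 114, 137, 157, 171, 183, 193]
590 w6 [204, 204, 203, 194, 171, 146, 136, 144, 170, 202, 227, 241, 246, 247, 247, 246, 243, 236, 228, 226, 224, 220, 217, 217, 220, 224, 229, 236, 244, 246, 245, 244, 242, 236, 224, 209, 206, 209, 216, 217, 217, 211, 207, 209, 224, 236, 242, 244, 245, 245, 245, 243, 242, 242, 242, 242, 238, 225, 183, 104, 46, 25, 21, 23, 23, 28, 44, 70, 108, 148, 184, 220, 236, 241]
655 w2 [122, 113, 119, 143, 175, 200, 217, 227, 230, 229, 229, 229, 228, 227, 230, 231, 229, 227, 227, 226, 228, 230, 230, 230, 228, 227, 226, 227, 228, 228, 229, 229, 227, 226, 227, 227, 225, 224, 223, 223, 222, 225, 226, 227, 227, 225, 222, 221, 220, 218, 220, 217, 205, 184, 158, 123, 80, 36, 19, 15, 17, 17, 15, 16, 19, 28, 52, 86, 115, 137, 154, 168, 179, 188]
655 w6 [217, 202, 198, 187, 164, 143, 143, 165, 199, 227, 241, 247, 249, 249, 249, 249, 249, 248, 248, 249, 249, 248, 247, 247, 248, 249, 249, 249, 249, 248, 247, 247, 248, 248, 249, 249, 249, 247, 247, 248, 246, 246, 245, 245, 245, 246, 247, 247, 247, 247, 246, 245, 244, 244, 244, 243, 239, 227, 182, 97, 37, 26, 22, 23, 26, 34, 57, 94, 132, 168, 206, 234, 244, 248]
```

The cover has moved in 4.3 mm while the base plate shows about 0.1 mm, so it stands about 3.7 mm out. The latch is closed and holding with the arm clear.

```bash
python3 -m inch '{"xyz":[[0,0,0],[0,0,0]],"yaw":[0,0],"claw":[0,0]}'; python3 -c "
from cell import ctrl
print(ctrl.close_job())"
```

```text
time_s: 28.75
position: [619.7, 1.0, 220.8]
ee_rot: [0.738, 0.674, -0.024, -0.008]
force: [0.4, -0.2, -0.3]
width: 0.007
the job is handed in; nothing more can be done
None
```

The draw latch is closed and the job is handed in, at about 29 s of the 61 s allowed; no verdict was given. I pinched the crossbar over its balls and lowered it past the lip until it touched the ledge. I felt the ledge twice at the same height, slid the bar back to the post and let go. Then I pressed the paddle down with shut fingers to its stop.

**Checks that agreed:**
- **Lever:** it met a firm stop at the height expected for -0.20 rad. After I withdrew, the dark rubber pad still showed in the side image where a lever at -0.2 should put it.
- **Cover:** the right half of the wrist image shows it drawn in 4.3 mm, with the base plate unmoved, so it stands about 3.7 mm out.
- **Forces:** the readings I took stayed below about 5 N, at the keeper and at the paddle.

**Checks that disagreed or failed:**
- **Cover, left half and foot:** the same comparison read +0.9 mm on the left half, where the match was poor. It did not converge on the keeper foot. The edge profile on the right side supports the 4.3 mm.
- **Cover, far cameras:** they gave only about 1 to 3 mm of movement, and are coarse.
- **Pictures:** I had used all 12 views before the final look, so the closed state was checked by numbers and touch only.
- **Bystanders:** I did not measure their positions afterwards, but nothing was moved near them.

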